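# Squeeze the pipe ring in the bench clamp and release it

## Task

One of the two ratchet clamps on the bench has a black pipe ring between its jaws. Pump that clamp's trigger lever until its jaw holds the ring squeezed by itself with the trigger back up, then press its release lever so that the jaw slides all the way back and leaves the ring lying loose in the clamp. Do not push the jaw or the ring directly, and leave the empty clamp alone.

Things in the scene. Friction and masses are not known exactly. Their poses are not given: they have to be found in the camera images.
- clamp: The clamp with the ring: aluminium base 303 x 70 mm, fixed to the bench. Origin on the bench under its middle, z up. Along its y axis: trigger bar (-0.140), the trigger's 60 mm tall steel bracket (-0.101 to -0.073), release bar (-0.048), moving jaw with sprung steel pad (pad face at +0.060 when fully back), ring, fixed jaw (face at +0.1265, 55 mm tall). The jaw moves to +y to squeeze.
- clamp_trigger_top (a point): Middle of the top of the trigger's black round bar (34 mm along the clamp's x, 14 mm thick), 83 mm above the bench at rest. Pressed straight down with closed fingers (2 to 20 N) it goes down 50 mm to its stop, wandering 5 mm to the clamp's -y and back. A stroke of 46 mm or more moves the jaw on one ratchet tooth, 9 mm; a spring lifts the trigger again, and then the next stroke can follow.
- clamp_trigger (a joint): Trigger angle (rad): 0 at rest (up), 0.90 fully pressed (bar 50 mm lower).
- clamp_release_top (a point): Middle of the top of the release lever's black round bar (34 mm along the clamp's x, 12 mm thick), 50.5 mm above the bench at rest. Pressed straight down with closed fingers (3 to 10 N) it gives 9 mm to its stop. Held down 6 mm or more for a second it frees the ratchet, and a spring slides the jaw all the way back. A spring lifts it again.
- clamp_travel (a joint): Travel of the moving jaw towards the fixed jaw (m): 0 is fully back. The ratchet holds it at 0.0085, 0.0175, 0.0265 and 0.0355, no further; it starts at 0 or 0.0085. Its pad pins the ring to the fixed jaw from about 0.0215 on, so the ring is held squeezed at 0.0265 (harder at 0.0355).
- clamp_jaw: The moving jaw: grey block, 56 x 20 x 42 mm, with its toothed bar and its steel pad on two springs; not to be touched. Its origin is the clamp's origin while the jaw is fully back, and moves with the jaw.
- ring_mid (a point): Centre of the black pipe ring, 45 mm across, 33 mm high, lying flat and loose on the clamp's base (10 mm thick) between pad and fixed jaw; its own y axis points up. The jaw pushes it against the fixed jaw.
- ring: The same ring (about 40 g); its origin lies on its outer surface, half-way up.
- spare: A second clamp of the same make with nothing between its jaws; same shape, origin and axes. To be left alone.

How it is judged (in metres and radians):
On the way:
1. the jaw holds the ring squeezed by itself (more than 1.5 N) with the trigger back up (contact force between clamp_jaw and ring above 1.5 N and value of joint clamp_trigger below 0.15 rad and value of joint clamp_travel above 0.02 m), for 0.2 s.
At the end, for the whole second after the job is handed in: The jaw is fully back (within 3 mm), the trigger is up, and the ring lies flat (within 10 degrees) and still in the clamp, between the jaws (within 25 mm of the centre line), not touched by the jaw (value of joint clamp_travel below 0.003 m and value of joint clamp_trigger below 0.15 rad and angle between ring_mid's own y axis and vertical below 0.17 rad and linear speed of ring below 0.02 m/s and y of ring_mid in the frame of clamp between 0.08 and 0.11 m and x of ring_mid in the frame of clamp between -0.025 and 0.025 m and contact force between clamp_jaw and ring below 0.3 N).
It fails at once if the robot pushes the moving jaw or the ring (contact force between any of the fingers, the arm and clamp_jaw above 1.5 N or contact force between any of the fingers, the arm and ring above 1.5 N).
It fails at once if the robot touches the empty clamp (contact force between any of the fingers, the arm and spare above 1.5 N).
It also fails if it takes over 45 s, if anything falls off the work surface, if the arm or the gripper's body presses on something with over 40 N, if the wrist force passes 120 N, or if a joint passes its speed limit or range.

## Robot

A 6-joint arm with a two-finger parallel gripper is mounted at the origin on a cart in front of the work surface, level with it; the furniture and walls round the work are solid. World frame = base frame: x ahead of the robot, y to its left, z up, the work surface at z = 0. Lengths are in mm, angles in rad, forces in N, time in s.
With the tool pointing down it reaches from about 400 to 825 mm from the base axis. Payload 7 kg.
Tool frame: the origin (TCP) lies on the centre line of the jaws, within the pads' length; the fingertips stand 8 mm ahead of it and the grasp point (between the pads) lies 11 mm behind it; z points along the fingers, y is the line along which they close (so a half turn about z gives the same grasp; the last joint's range is limited). The gripper opens to 85 mm and grips with 20 to 120 N. Pads are 22 mm wide; open, the fingers measure 114 mm over their backs; the gripper's body (76 mm by 85 mm) begins 54 mm behind the grasp point. The pads swing forward as they close: fully open they stand 13 mm farther back than shut.
Start: joints at [1.406, 0.359, 0.012, 0, -1.224, -0.288], TCP at [295.307, 606.95, 239.302] pointing down, gripper open.
Joint ranges: [-3.07, 3.07], [-1.43, 2.12], [-1.02, 1.25], [-3.03, 1.67], [-3.05, -0], [-3.03, 3.03]. Speed limits (rad/s): [2.39, 2.39, 3.01, 3.14, 3.14, 3.14].

## Interface

Orientations are given as a rotation vector (axis times angle).
In Python, from rig import arm gives the robot as it stands.
- The arm moves only by the shell command python3 -m inch 'ROWS'. ROWS is JSON, a list of rows, each a list of 3 entries, a list of its own where there are three numbers: the shift along the tool's x, y, z in cm, then the turn, a rotation vector about the tool's x, y, z in rad, then the closure in counts, from 0 (fully open) to 255 (shut). A call has exactly 10 rows; each row is the pose to reach, as a shift and turn from the pose commanded when the call began, along the tool's axes at that moment; what a row does not reach only later rows make up. A row lasts 1/8 s, in which the tool goes at most 62.5 mm and 10.7 degrees, less where a joint would pass 70% of its speed; a pose out of reach is approached as far as the arm can. A call with a gripper value outside its range is refused whole. The fingers move at their own pace and stop on an object; the grip force is fixed at half the most. Time passes only in rows, so rows that repeat a pose let the fingers close, or fill a call up. It gives the time, the measured TCP pose, the force, the opening and the grip force at its end, in the units of the state.
- arm.get_state(): the state, without advancing time (a new reading comes with each control period).
- arm.get_image(name): name is "scene" or "top" or "wrist"; returns the picture (420x560x3 uint8, blue, green, red); there is no depth.
- arm.get_calibration(name): a dict with "fov_y" (degrees; the focal length in pixels is half the picture's height over the tangent of half this angle, whatever the lens; pixels are square), "cx", "cy" (the principal point, pixels), "extrinsics" (4x4, takes a point from camera to world coordinates). Camera axes: x right, y down, z forward; pixel columns grow to the right and rows downward; lengths in mm; the calibration is good to about 2 mm. A picture is of the moment at which its call begins: read the wrist's pose just before it. get_calibration takes no time and is no camera call; for the wrist camera it gives the pose at the moment of the call.
- arm.finish_job(): hands the job in; it is judged then, once.
The state is a dict: "t": time; "joint_pos": joint angles; "qvel": joint speeds; "effort": joint torques, N m; "eef_pos": TCP position; "orientation": TCP orientation; "force": force on the tool from outside, world axes, zero at the start; "wrist_torque": the same for the moment, N m; "finger_gap": finger opening in mm; "grip_force": force on a finger pad.
Only numpy, scipy, OpenCV 4.12 (cv2) and the standard library are available. Lean on these libraries where they do the work, as an engineer would, in place of code of your own. Each camera call takes 0.05 s, during which the arm holds its last target. There are 200 camera calls.

## Working session

There is one attempt and no reset: what is moved stays moved. The work goes in short steps, Python scripts to look and compute and a shell command to move; the robot and the scene stay as the last step left them, time stands still between calls to the robot, and variables do not carry over. Pictures are saved under pics/ and viewed, at most 10 in all, crops included, and the job is handed in when it is done.

```bash
mkdir -p pics; python3 - <<'E'
from rig import arm
import cv2,numpy as np
s=arm.get_state();print(s['t'],s['eef_pos'],s['orientation'])
for n in("top","scene"):
    c=arm.get_calibration(n);print(n,c['fov_y'],c['cx'],c['cy'],np.round(c['extrinsics'],3).tolist(),[k for k in c])
    im=arm.get_image(n);cv2.imwrite(f'pics/{n}0.png',im)
E
```

```text
0.0 [295.13777972 606.55118887 238.34624294] [ 3.05976239e+00 -7.05087614e-01 -4.16141246e-04]
top 45.42172011738887 281.4946914458581 207.11673317878476 [[-0.026, -0.989, 0.143, 258.06], [-1.0, 0.027, 0.002, 6.537], [-0.006, -0.143, -0.99, 1601.03], [0.0, 0.0, 0.0, 1.0]] ['fov_y', 'cx', 'cy', 'extrinsics']
scene 52.856935014889764 272.4336344258062 214.5567892230999 [[0.692, -0.45, 0.565, -206.062], [-0.722, -0.448, 0.527, -619.787], [0.016, -0.772, -0.635, 807.164], [0.0, 0.0, 0.0, 1.0]] ['fov_y', 'cx', 'cy', 'extrinsics']
```

View pics/top0.png

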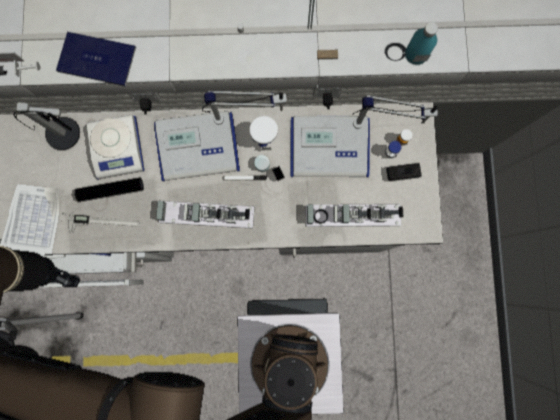

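View pics/scene0.png

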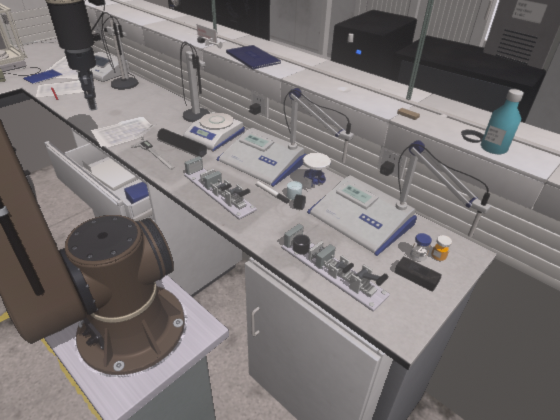

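The ring clamp is the right-hand one: in the top view its ring is at about (321,215) and its trigger at about (402,211). The empty clamp is the left one at about (208,213). I'll enlarge it next.

```bash
python3 - <<'E'
import cv2,numpy as np
a=cv2.imread('pics/top0.png')[198:234,290:415]
a=cv2.resize(a,None,fx=6.3,fy=6.3,interpolation=cv2.INTER_CUBIC)
b=cv2.imread('pics/scene0.png')[220:305,270:395]
b=cv2.resize(b,None,fx=4.2,fy=4.2,interpolation=cv2.INTER_CUBIC)
o=np.zeros((a.shape[0]+b.shape[0],800,3),np.uint8);o[:a.shape[0],:a.shape[1]]=a;o[a.shape[0]:,:b.shape[1]]=b
print(a.shape,b.shape);cv2.imwrite('pics/c1.png',o)
E
```

```text
(227, 788, 3) (357, 525, 3)
```

View pics/c1.png

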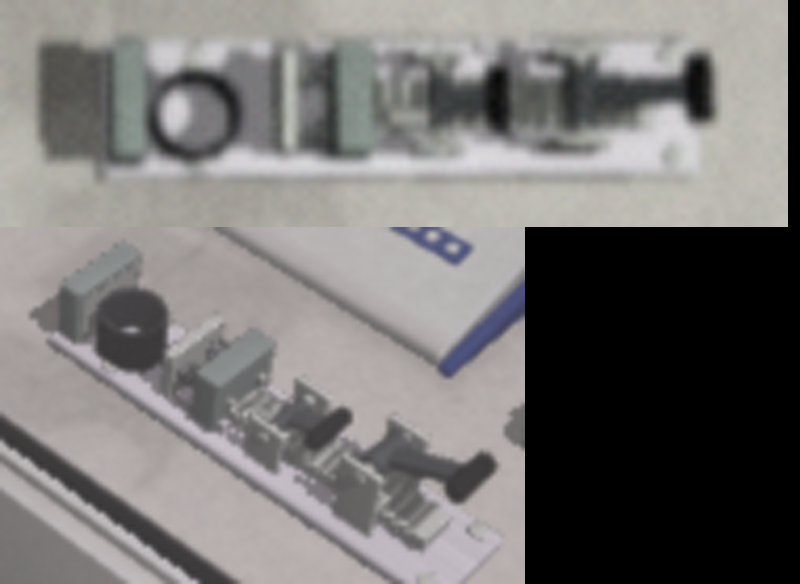

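The crop shows trigger bar at top (401,211.8) and scene (382,279), and release bar at top (369,213.5) and scene (348,268). I'll triangulate these.

```bash
cat > h.py <<'E'
from rig import arm
import numpy as np
from scipy.spatial.transform import Rotation as R
def ray(n,u,v,c=None):
    c=c or arm.get_calibration(n);f=210/np.tan(np.radians(c['fov_y']/2));E=np.array(c['extrinsics'])
    return E[:3,3],E[:3,:3]@np.array([(u-c['cx'])/f,(v-c['cy'])/f,1])
def plane(n,u,v,z,c=None):
    o,d=ray(n,u,v,c);return o+d*(z-o[2])/d[2]
def tri(r1,r2):
    (o,d),(p,e)=r1,r2;t=np.linalg.lstsq(np.c_[d,-e],p-o,rcond=None)[0]
    a,b=o+d*t[0],p+e*t[1];return (a+b)/2,np.linalg.norm(a-b)
def totool(p):
    s=arm.get_state();return R.from_rotvec(s['orientation']).inv().apply(np.array(p)-s['eef_pos'])/10
E
python3 - <<'E'
from h import *
np.set_printoptions(precision=1,suppress=True)
T=plane('top',400.9,211.5,79);L=plane('top',368.7,213.3,46)
print(T,tri(ray('top',400.9,211.5),ray('scene',381.7,279)));print(L,tri(ray('top',368.7,213.3),ray('scene',348,267.7)))
print('fixed jaw top',plane('top',290+127/6.3,198+97/6.3,55),'ring',plane('top',290+195/6.3,198+115/6.3,43))
for q in((105,40),(103,178),(698,172)): print('base',plane('top',290+q[0]/6.3,198+q[1]/6.3,10))
print(T-L, np.linalg.norm((T-L)[:2]))
c=arm.get_calibration('wrist');s=arm.get_state();Rt=R.from_rotvec(s['orientation']);E=np.array(c['extrinsics'])
print('cam in tool',Rt.inv().apply(E[:3,3]-s['eef_pos']),Rt.inv().as_matrix()@E[:3,:3],c['fov_y'])
print(Rt.as_matrix(),totool(T+[0,0,100]),s['t'])
E
```

```text
[ 454.4 -354.6   79. ] (array([ 454.3, -354.7,   75.5]), np.float64(1.6959728610593334))
[ 455.6 -261.7   46. ] (array([ 456. , -262.2,   43.2]), np.float64(0.11622724286275497))
fixed jaw top [459.  -78.5  55. ] ring [ 450.7 -112.6   43. ]
base [494.4 -70.8  10. ]
base [423.9 -67.5  10. ]
base [ 419. -368.   10.]
[ -1.3 -92.9  33. ] 92.88430016566528
cam in tool [  83.     1.2 -134.7] [[-0.  -0.9 -0.3]
 [ 1.  -0.  -0. ]
 [-0.  -0.3  0.9]] 67.47074485607452
[[ 0.9 -0.4 -0. ]
 [-0.4 -0.9 -0. ]
 [ 0.   0.  -1. ]] [56.4 79.5  6.1] 0.1
```

```bash
python3 -m inch '[[[39.2,42.9,0],[0,0,1.134],255],[[39.2,42.9,0],[0,0,1.134],255],[[39.2,42.9,0],[0,0,1.134],255],[[39.2,42.9,0],[0,0,1.134],255],[[39.2,42.9,0],[0,0,1.134],255],[[39.2,42.9,0],[0,0,1.134],255],[[39.2,42.9,0],[0,0,1.134],255],[[39.2,42.9,0],[0,0,1.134],255],[[39.2,42.9,0],[0,0,1.134],255],[[39.2,42.9,0],[0,0,1.134],255]]'; python3 -c "
from h import *
s=arm.get_state();print(s['eef_pos'],R.from_rotvec(s['orientation']).as_matrix().round(3),s['joint_pos'],s['finger_gap'],totool([454.4,-354.6,180]))"
```

```text
t: 1.35
eef_pos: [460.1, 46.7, 239.1]
orientation: [2.199, -2.242, -0.0]
force: [0.2, 0.6, 0.1]
finger_gap: 0.0
grip_force: 0.0
[460.10694196  46.68106674 239.12160752] [[-0.019 -1.    -0.   ]
 [-1.     0.019 -0.   ]
 [ 0.     0.    -1.   ]] [ 5.28747917e-01  1.47093466e-03 -4.34979941e-01 -1.24102125e-05
 -1.13489879e+00 -5.48110547e-01] 0.0452936793286176 [40.1299836  -0.20938983  5.92324695]
```

```bash
python3 -m inch '[[[40.1,-0.2,0],[0,0,0],255],[[40.1,-0.2,0],[0,0,0],255],[[40.1,-0.2,0],[0,0,0],255],[[40.1,-0.2,0],[0,0,0],255],[[40.1,-0.2,4],[0,0,0],255],[[40.1,-0.2,8],[0,0,0],255],[[40.1,-0.2,8],[0,0,0],255],[[40.1,-0.2,8],[0,0,0],255],[[40.1,-0.2,8],[0,0,0],255],[[40.1,-0.2,8],[0,0,0],255]]'; python3 -c "
from h import *
import cv2
c=arm.get_calibration('wrist');cv2.imwrite('pics/w1.png',arm.get_image('wrist'))
import pickle;pickle.dump(c,open('w1.pkl','wb'))"
```

```text
t: 2.6
eef_pos: [456.3, -350.7, 160.4]
orientation: [-2.204, 2.237, -0.002]
force: [-0.4, 0.3, 0.9]
finger_gap: 0.2
grip_force: 0.0
```

View pics/w1.png

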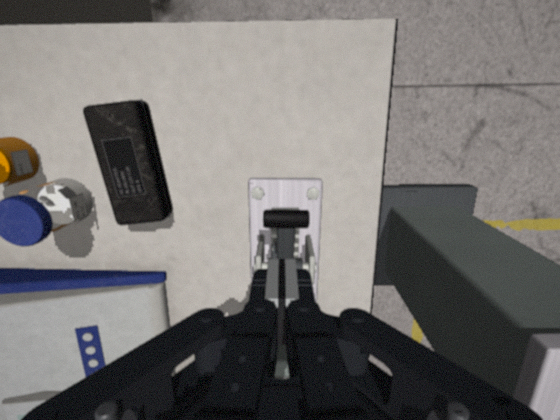

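The wrist view shows the trigger bar centred at about (286.5,217), the base's front edge running (249,179) to (322,179), and the fingertips near (282,262).

```bash
python3 -c "
from h import *
import pickle;c=pickle.load(open('w1.pkl','rb'))
T=plane('wrist',286.5,217,79,c);s=arm.get_state()
print(T,plane('wrist',249,179,10,c),plane('wrist',322,179,10,c),s['eef_pos'],s['force'],s['qvel'].round(3) if hasattr(s['qvel'],'round') else s['qvel'])
print(totool([T[0],T[1],93]),totool([454.4,-354.6,93]))"
```

```text
[ 453.14328019 -357.06581303   79.        ] [ 486.74471929 -370.29238961   10.        ] [ 419.25401499 -369.28886485   10.        ] [ 456.42295953 -350.58746594  160.48410865] [-0.08485644 -0.19423764 -0.4894587 ] [ 0.    -0.002 -0.002 -0.001  0.004  0.002]
[0.64817076 0.33123353 6.7482191 ] [0.39978441 0.20916796 6.74828855]
```

```bash
python3 -m inch '[[[0.8,0.3,3],[0,0,0],255],[[0.8,0.3,6],[0,0,0],255],[[0.8,0.3,7],[0,0,0],255],[[0.8,0.3,8],[0,0,0],255],[[0.8,0.3,9],[0,0,0],255],[[0.8,0.3,10],[0,0,0],255],[[0.8,0.3,11],[0,0,0],255],[[0.8,0.3,11.8],[0,0,0],255],[[0.8,0.3,12.1],[0,0,0],255],[[0.8,0.3,12.1],[0,0,0],255]]'; python3 -c "
from h import *
import cv2
cv2.imwrite('pics/w2.png',arm.get_image('wrist'))
print(arm.get_state()['eef_pos'],arm.get_state()['force'])"
```

```text
t: 3.9
eef_pos: [453.4, -358.7, 40.0]
orientation: [-2.204, 2.238, -0.002]
force: [-1.1, 7.7, 19.4]
finger_gap: 0.3
grip_force: 9.8
[ 453.384236   -358.66329527   40.00861124] [-1.72724096  8.14776137 19.5264376 ]
```

View pics/w2.png

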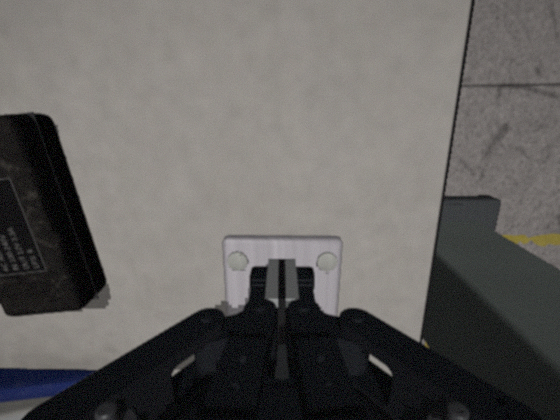

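The bar is under the fingers at its stop: z is 40 with 19 N, and the bar ends show at about (258,275) and (305,275). Next is back up and a second stroke.

```bash
python3 -m inch '[[[0,0,-2],[0,0,0],255],[[0,0,-4],[0,0,0],255],[[0,0,-5.4],[0,0,0],255],[[0,0,-5.4],[0,0,0],255],[[0,0,-5.4],[0,0,0],255],[[0,0,-4],[0,0,0],255],[[0,0,-2.6],[0,0,0],255],[[0,0,-1.2],[0,0,0],255],[[0,0,0],[0,0,0],255],[[0,0,0],[0,0,0],255]]'; python3 -m inch '[[[0,0,-2],[0,0,0],255],[[0,0,-4],[0,0,0],255],[[0,0,-5.4],[0,0,0],255],[[0,0,-5.4],[0,0,0],255],[[0,0,-5.4],[0,0,0],255],[[0,0,-4],[0,0,0],255],[[0,0,-2.6],[0,0,0],255],[[0,0,-1.2],[0,0,0],255],[[0,0,0],[0,0,0],255],[[0,0,0],[0,0,0],255]]'; python3 -m inch '[[[0,0,-2],[0,0,0],255],[[0,0,-4],[0,0,0],255],[[0,0,-5.4],[0,0,0],255],[[0,0,-7],[0,0,0],255],[[0,0,-10],[0,0,0],255],[[0,0,-10],[0,0,0],255],[[0,0,-10],[0,0,0],255],[[0,0,-10],[0,0,0],255],[[0,0,-10],[0,0,0],255],[[0,0,-10],[0,0,0],255]]'; python3 - <<'E'
from rig import arm
import cv2,numpy as np
n=arm.get_image('scene');cv2.imwrite('pics/scene1.png',n)
t=arm.get_image('top');cv2.imwrite('pics/top1.png',t)
o=np.zeros((600,800,3),np.uint8)
for i,f in enumerate(('0','1')):
    a=cv2.resize(cv2.imread(f'pics/top{f}.png')[202:230,292:392],None,fx=7,fy=7,interpolation=cv2.INTER_CUBIC)
    o[i*200:i*200+196,:700]=a
    b=cv2.resize(cv2.imread(f'pics/scene{f}.png')[220:285,272:365],None,fx=3,fy=3,interpolation=cv2.INTER_CUBIC)
    o[402:402+b.shape[0],i*300:i*300+b.shape[1]]=b
cv2.imwrite('pics/c2.png',o)
E
```

```text
t: 5.2
eef_pos: [452.8, -358.7, 39.7]
orientation: [2.205, -2.238, -0.0]
force: [-5.2, 10.0, 29.8]
finger_gap: -0.0
grip_force: 14.8
t: 6.45
eef_pos: [452.9, -358.7, 39.7]
orientation: [2.205, -2.238, -0.0]
force: [-4.1, 10.2, 28.7]
finger_gap: 0.3
grip_force: 14.3
t: 7.7
eef_pos: [452.4, -359.2, 137.9]
orientation: [2.203, -2.239, -0.001]
force: [-0.2, 0.8, -0.1]
finger_gap: 0.1
grip_force: 0.0
```

View pics/c2.png

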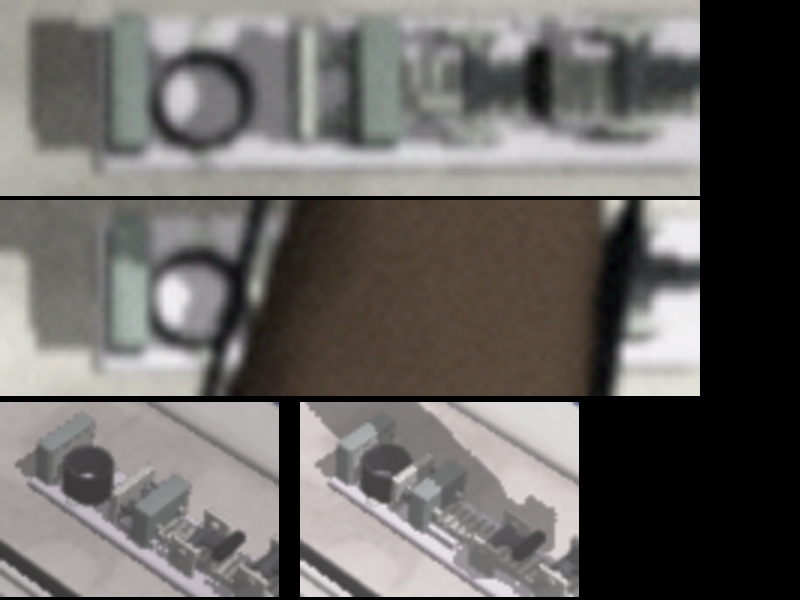

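The jaw has moved forward and its pad now touches the ring in the scene crop. Block centre went from (163,510) to about (440,487) in the crop pair. I'll quantify the travel.

```bash
python3 -c "
from h import *
f=lambda x,y:plane('scene',272+x/3,220+(y-402)/3,52)
print('near top corners/centers',f(163,497),f(140,477), f(163,497)-f(140,477))
g=lambda x,y,z:plane('top',292+x/7,202+y/7,z)
print('start gap',g(298,75,45)-g(148,75,55))
p=arm.get_state()['eef_pos'];print(p)
import numpy as np
T=np.array([453,-357.5]);L=T+np.array([.016,1])*92;print(L,totool([*L,70]),totool([455.6,-261.7,70]))
"
```

```text
near top corners/centers [ 455.04053754 -193.67292377   52.        ] [ 460.48881259 -164.20022482   52.        ] [ -5.44827505 -29.47269895   0.        ]
start gap [ -0.47728035 -67.55451797 -10.        ]
[ 452.49981968 -359.21727336  138.07363983]
[ 454.472 -265.5  ] [-9.37273721 -0.0496315   6.80864939] [-9.75449704 -0.15632392  6.80866007]
```

Travel is about 27 mm from a start at 0, so the ring is held on the third tooth with the trigger up. Now the release lever.

```bash
python3 -m inch '[[[-4.8,-0.1,0],[0,0,0],255],[[-9.5,-0.1,0],[0,0,0],255],[[-9.5,-0.1,0],[0,0,0],255],[[-9.5,-0.1,3],[0,0,0],255],[[-9.5,-0.1,6],[0,0,0],255],[[-9.5,-0.1,7.2],[0,0,0],255],[[-9.5,-0.1,7.8],[0,0,0],255],[[-9.5,-0.1,8.3],[0,0,0],255],[[-9.5,-0.1,8.8],[0,0,0],255],[[-9.5,-0.1,8.8],[0,0,0],255]]'; python3 - <<'E'
from rig import arm
import cv2,numpy as np
cv2.imwrite('pics/scene2.png',arm.get_image('scene'));w=arm.get_image('wrist')
o=np.zeros((420,800,3),np.uint8);o[:,:400]=w[:,80:480]
b=cv2.resize(cv2.imread('pics/scene2.png')[210:305,265:395],None,fx=3,fy=3,interpolation=cv2.INTER_CUBIC);o[:b.shape[0],405:405+b.shape[1]]=b
cv2.imwrite('pics/c3.png',o)
E
```

```text
t: 9.05
eef_pos: [456.1, -264.8, 51.1]
orientation: [-2.203, 2.238, -0.003]
force: [0.2, -2.5, 3.3]
finger_gap: 0.1
grip_force: 1.6
```

View pics/c3.png

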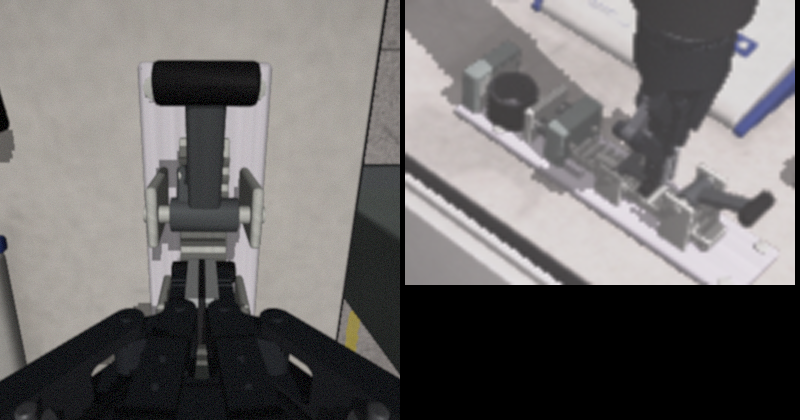

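The fingers are on the release bar, with the bar ends visible on each side at about (180,270) and (228,270). In the scene crop the jaw has already slid back. I'll hold a little deeper for over a second, then lift.

```bash
python3 -m inch '[[[0,0,0.1],[0,0,0],255],[[0,0,0.1],[0,0,0],255],[[0,0,0.1],[0,0,0],255],[[0,0,0.1],[0,0,0],255],[[0,0,0.1],[0,0,0],255],[[0,0,0.1],[0,0,0],255],[[0,0,0.1],[0,0,0],255],[[0,0,0.1],[0,0,0],255],[[0,0,0.1],[0,0,0],255],[[0,0,0.1],[0,0,0],255]]'; python3 -m inch '[[[0,0,-1],[0,0,0],255],[[0,0,-3],[0,0,0],255],[[0,0,-7],[0,0,0],255],[[0,0,-12],[0,0,0],255],[[6,0,-16],[0,0,0],255],[[12,0,-16],[0,0,0],255],[[16,0,-16],[0,0,0],255],[[16,0,-16],[0,0,0],255],[[16,0,-16],[0,0,0],255],[[16,0,-16],[0,0,0],255]]'; python3 - <<'E'
from rig import arm
import cv2,numpy as np
t=arm.get_image('top');s=arm.get_image('scene')
o=np.zeros((600,800,3),np.uint8)
o[:210,:789-19+0]=cv2.resize(t[202:232,292:402],(770,210),interpolation=cv2.INTER_CUBIC)
o[210:210+380,:520]=cv2.resize(s[210:305,265:395],None,fx=4,fy=4,interpolation=cv2.INTER_CUBIC)
cv2.imwrite('pics/c4.png',o)
E
```

```text
t: 10.4
eef_pos: [455.8, -264.4, 49.7]
orientation: [-2.204, 2.238, -0.002]
force: [2.2, -1.8, 5.1]
finger_gap: 0.1
grip_force: 2.7
t: 11.65
eef_pos: [452.4, -423.1, 209.3]
orientation: [-2.205, 2.238, 0.001]
force: [0.2, -0.4, -0.1]
finger_gap: 0.1
grip_force: 0.0
```

View pics/c4.png

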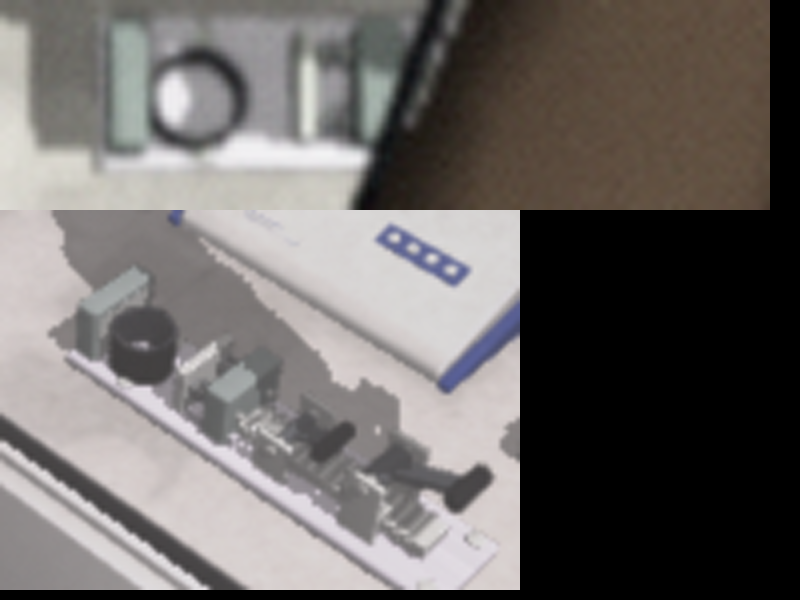

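The jaw is fully back, with its pad at column 300 as at the start. The ring lies flat by the fixed jaw, and both levers are up.

```bash
python3 -c "
from rig import arm
print(arm.finish_job())"
```

```text
the job is handed in; nothing more can be done
None
```

The job is handed in at about 12 s: three trigger strokes squeezed the ring (jaw travel about 27 mm, measured from the images, trigger back up), then the release lever let the jaw slide fully back, leaving the ring flat and loose in the clamp; the empty clamp was not touched, and the hand-in returned no verdict.

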